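Clamp the phone that is next in line in the repair holder

TASK

One of the two phones on the inclined rests has the tent-shaped job marker standing before its low end: lay that phone gently, flat, back up and lengthwise on the bed of the board holder, then slide the holder's jaw up until it pushes the phone home against the fixed fence, keep pressing firmly for a moment (some 10 N on the phone, without crushing it) and let go, the phone staying clamped between jaw and fence. If the jaw stands too near the fence to let the phone in, slide it back first. Leave the other phone on its rest and do not disturb the marker, the tin or the screwdriver.

Things in the scene. Friction and masses are not known exactly. Their poses are not given: they have to be found in the camera images.
- phone_long: the longer phone, a black slab 152 x 66 x 10 mm, about 190 g, lying back up on rest_1 at the start, inclined 22 degrees. Origin: centre of its underside; x along its length (uphill at the start, to the end with a small flat camera bump in a corner), y across its width, z out of its upper face
- phone_short: the shorter phone, a black slab 124 x 60 x 10 mm, about 190 g, lying in the same way on rest_2 at the start; axes and origin as for phone_long
- rest_1: fixed metal rest for phone_long: a 34 mm wide plate sloping 22 degrees, its high end towards the robot,, with a lip 7.5 mm high at its foot; the phone overhangs the plate on both long sides, so fingers can pass. The phone's underside is 24 mm above the table at the foot. Origin: table level under its middle; x uphill, z up
- rest_2: the same kind of rest for phone_short
- job_tent: tent-shaped (triangular) bare metal job marker, 90 mm wide, 52 mm high, loose on the table about 130 mm from the middle of the rest, off its low end away from the robot, where the phone that is next lies. Origin: table level, its middle
- flux_tin: round metal tin, 66 mm diameter, 32 mm high, loose, standing before the low end of the other rest; leave alone. Origin: centre of its underside
- driver: screwdriver 170 mm long lying on the table to the side; leave alone
- holder: fixed board holder: straight bed 34 mm wide (phones overhang it both sides, leaving room for fingers), top 36 mm above the table, on a base plate 100 mm wide, 6 mm thick. A fixed fence 56 mm wide, 16 mm above the bed, stands across one end, a sliding jaw across the other. Origin: table level, on the bed's centre line; y along the bed from fence to jaw, z up; fence's inner face at y = -100 mm
- fence (a point): point on the middle of the fence's inner face, 5 mm above the bed
- jaw_face (a point): point on the middle of the jaw's face that looks to the fence, 5 mm above the bed; the jaw's face is 56 mm wide and about 15 mm high
- jaw_grip (a point): top centre of the jaw's black upright grip, 91 mm above the table: a block 24 mm across the bed, 22 mm along it, standing 42 mm tall, its middle 36 mm behind the jaw's face. It can be pinched across the bed from above
- jaw_slide (a joint): position of the jaw, m: 0 at its outer end stop (200 mm from fence to jaw face), growing towards the fence to 0.085 (115 mm). Starts anywhere from 0.02 to 0.075, slides with a friction of about 5 N and stays where left; so pushing the grip with 15 N presses on the phone with about 10 N, over 50 N from the jaw counts as crushing
Things that resemble listed ones, but are neither listed nor needed, are in the scene too. What is shaped like the phone_long but turquoise or white is not meant.

How it is judged:
By the outcome, as a careful person would: the job done as asked, in the order asked, and still so for the second after the job is handed in, with the robot touching nothing.
It also fails if it takes over 64 s, if anything falls off the work surface, if the arm or the gripper's body presses on something with over 40 N, if the wrist force passes 120 N, or if a joint passes its speed limit or range.

ROBOT

A 6-joint arm with a two-finger parallel gripper is mounted at the origin on the work surface. World frame = base frame: x ahead of the robot, y to its left, z up, the work surface at z = 0. Lengths are in m, angles in rad, forces in N, time in s.
With the tool pointing down it reaches from about 0.375 to 0.925 m from the base axis. Payload 5.7 kg.
Tool frame: the origin (TCP) lies between the finger pads; the fingertips stand 14 mm ahead of it and the grasp point (between the pads) lies 5 mm behind it; z points along the fingers, y is the line along which they close (so a half turn about z gives the same grasp; the last joint's range is limited). The gripper opens to 88 mm and grips with 3 to 60 N. Pads are 20 mm wide; open, the fingers measure 115 mm over their backs; the gripper's body (75 mm by 178 mm) begins 61 mm behind the grasp point.
Start: joints at [-1.342, 0.359, 1.51, -0, 1.272, -0.115], TCP at [0.202, -0.565, 0.237] pointing down, gripper open.
Joint ranges: [-2.97, 2.97], [-1.01, 2.36], [0.21, 2.38], [-0.96, 4.11], [0.2, 2.71], [-2.98, 2.98]. Speed limits (rad/s): [2.39, 2.39, 3.14, 3.14, 3.14, 3.14].

INTERFACE

Orientations are given as a unit quaternion [x, y, z, w].
In Python, from bench import robot gives the robot as it stands. The module is installed in compiled form; this text tells all that it offers. Calls block until the motion is done:
- robot.reach(position, orientation): joint-space move of the TCP to a pose.
- robot.move_straight(position, max_speed=0.15, rotation=None, force_limit=None): straight line of the TCP; rotation=None keeps the orientation; max_speed is the mean speed in m/s. With force_limit (N) it stops when the force on the tool has changed by that much, and returns True; else False.
- robot.move_j(angles): joint-space move.
- robot.gripper_open() and robot.close_gripper(grip_force=None): open the fingers fully, or close them until they stop; grip_force is the grip in N (None keeps the last).
- robot.wait(seconds).
- robot.inverse_kinematics(position, orientation): joint angles nearest the present ones, or None.
- robot.state(): the state.
- robot.capture(name): name is "side" or "top"; returns the picture (480x640x3 uint8, blue, green, red); there is no depth.
- robot.camera_info(name): a dict with "fx", "fy", "cx", "cy" (pixels), "world_from_camera" (4x4, takes a point from camera to world coordinates). Camera axes: x right, y down, z forward; pixel columns grow to the right and rows downward; lengths in m; the calibration is good to about 2 mm. A picture is of the moment at which its call begins. camera_info takes no time and is no camera call.
A pose or a line that the arm cannot do raises robot.Unreachable and nothing moves.
- robot.finish_job(): hands the job in; it is judged then, once.
The state is a dict: "time": time; "joints": joint angles; "joint_velocities": joint speeds; "joint_efforts": joint torques, N m; "tcp_pos": TCP position; "tcp_rot": TCP orientation; "contact_force": force on the tool from outside, world axes, zero at the start; "ft_torque": the same for the moment, N m; "gripper_width": opening from 0.0 (shut) to 1.0 (fully open); "gripper_force": force on a finger pad.
Only numpy, scipy, OpenCV 4.12 (cv2) and the standard library are available. Lean on these libraries where they do the work, as an engineer would, in place of code of your own. Each camera call takes 0.05 s, during which the arm holds its last target. There are 200 camera calls.

## Working session

There is one attempt and no reset: what is moved stays moved. The work goes in short steps, each a Python script; the robot and the scene stay as the last script left them, time stands still between calls to the robot, and variables do not carry over. Pictures are saved under pics/ and viewed, at most 10 in all, crops included, and the job is handed in when it is done.

```bash
mkdir -p pics
python3 - <<'E'
from bench import robot
import cv2,numpy as np
np.set_printoptions(precision=4,suppress=True)
for n in("top","side"):
    cv2.imwrite(f"pics/{n}0.png",robot.capture(n)); c=robot.camera_info(n); print(n,c["fx"],c["fy"],c["cx"],c["cy"]);print(c["world_from_camera"])
s=robot.state();print(s["time"],s["tcp_rot"])
E
```

```text
top 438.29633690738183 438.29633690738183 321.1994636529967 233.7233108629637
[[ 0.0025 -0.99    0.1413  0.4904]
 [-0.9998  0.0006  0.0223 -0.1151]
 [-0.0221 -0.1413 -0.9897  0.8508]
 [ 0.      0.      0.      1.    ]]
side 491.13374366976586 491.13374366976586 324.00114643018884 236.06359921142857
[[-0.987  -0.1023  0.1238  0.4561]
 [-0.1605  0.6256 -0.7634  0.6767]
 [ 0.0007 -0.7734 -0.6339  0.7433]
 [ 0.      0.      0.      1.    ]]
0.1 [ 0.9853  0.1711 -0.     -0.0008]
```

View pics/top0.png

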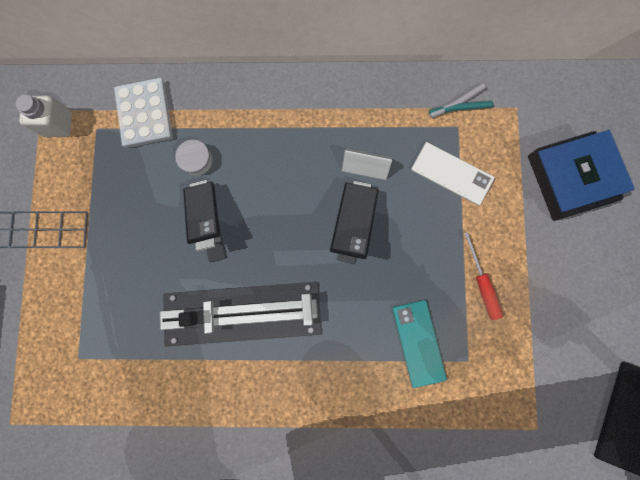

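View pics/side0.png

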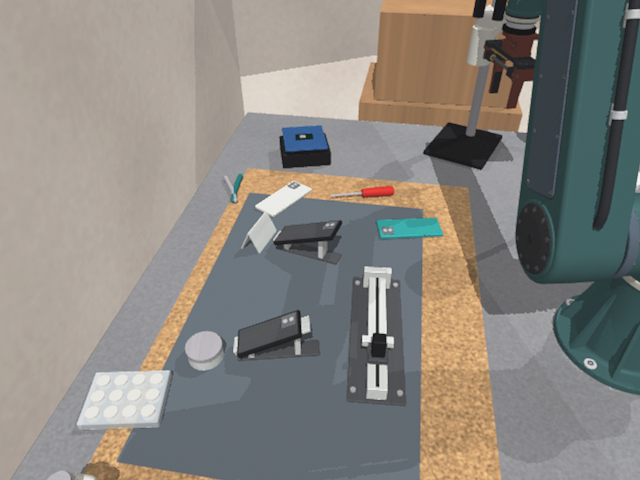

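Top view: there are two black phones on rests, at about (355,220) and (202,212). The tent is at (367,164), before the first; the tin is at (193,156), before the second. Lookalikes are the white slab at (453,173) and the turquoise one at (419,343). The fit is the black phone at (355,220), with its bump at the near end. I'll confirm this enlarged and extract contours.

```bash
cat > h.py <<'E'
import cv2,numpy as np
from bench import robot
np.set_printoptions(precision=4,suppress=True)
C={n:robot.camera_info(n) for n in("top","side")}
def ray(n,p):
    c=C[n];T=np.array(c["world_from_camera"])
    d=T[:3,:3]@np.array([(p[0]-c["cx"])/c["fx"],(p[1]-c["cy"])/c["fy"],1]);return T[:3,3],d/np.linalg.norm(d)
def plane(n,p,z):
    o,d=ray(n,p);return o+d*(z-o[2])/d[2]
def tri(pt,ps):
    (a,u),(b,v)=ray("top",pt),ray("side",ps)
    s,t=np.linalg.lstsq(np.c_[u,-v],b-a,rcond=None)[0]
    return (a+s*u+b+t*v)/2,np.linalg.norm(a+s*u-b-t*v)
E
python3 - <<'E'
from h import *
t=cv2.imread("pics/top0.png");s=cv2.imread("pics/side0.png")
def crop(i,x,y,w,h,k):return cv2.resize(i[y:y+h,x:x+w],None,fx=k,fy=k,interpolation=cv2.INTER_CUBIC)
a=crop(t,320,140,90,130,4);a=cv2.resize(a,(208,300)); 
A=crop(t,150,270,180,85,2.2)
o=np.zeros((600,800,3),np.uint8)
def put(i,x,y):o[y:y+i.shape[0],x:x+i.shape[1]]=i[:600-y,:800-x]
put(crop(t,322,145,66,120,3),0,0); put(crop(t,170,135,60,130,3),200,0)
put(crop(s,235,205,120,65,3.5),380,0)
put(crop(t,155,275,175,75,2.9),0,380)   
put(crop(s,335,255,85,155,2.2),590,240)
cv2.imwrite("pics/crop1.png",o)
for n,i in(("top",t),("side",s)):
    g=i.max(2); 
    for nm,m in(("dark",(g<52)),("bright",(i.min(2)>150))):
        cs,_=cv2.findContours(m.astype(np.uint8),cv2.RETR_EXTERNAL,cv2.CHAIN_APPROX_NONE)
        for c in cs:
            if cv2.contourArea(c)>120:
                r=cv2.minAreaRect(c)
                if 140<r[0][0]<430 and 130<r[0][1]<420: print(n,nm,np.array(r[0]),np.array(r[1]),r[2],cv2.boxPoints(r).round(1).tolist())
E
```

```text
top dark [180.5 319.5] [13.8593 34.7897] 81.8698959350586 [[162.3000030517578, 315.1000061035156], [196.6999969482422, 310.20001220703125], [198.6999969482422, 323.8999938964844], [164.3000030517578, 328.79998779296875]]
top dark [354.6731 220.6346] [37.2621 70.7979] 11.309932708740234 [[329.5, 251.6999969482422], [343.29998779296875, 182.3000030517578], [379.8999938964844, 189.60000610351562], [366.0, 259.0]]
top dark [200.3717 212.5167] [57.7715 33.8869] 82.56858825683594 [[179.8000030517578, 186.10000610351562], [213.39999389648438, 181.6999969482422], [220.89999389648438, 239.0], [187.3000030517578, 243.39999389648438]]
top bright [171.0147 319.1912] [18.0237 23.3157] 85.60128784179688 [[158.6999969482422, 311.1000061035156], [181.89999389648438, 309.29998779296875], [183.3000030517578, 327.29998779296875], [160.10000610351562, 329.1000061035156]]
top bright [264. 309.] [30. 94.] 90.0 [[217.0, 294.0], [311.0, 294.0], [311.0, 324.0], [217.0, 324.0]]
top bright [366.1923 164.5385] [47.264  20.5922] 11.309930801391602 [[341.0, 170.0], [345.0, 149.8000030517578], [391.3999938964844, 
[... 1577 characters left out ...]
8999938964844, 188.6999969482422], [254.8000030517578, 258.29998779296875]]
side bright [423.1189 170.1926] [32.1402 25.35  ] 5.19442892074585 [[406.0, 181.39999389648438], [408.29998779296875, 156.10000610351562], [440.29998779296875, 159.0], [438.0, 184.3000030517578]]
side bright [231.1054 167.3324] [42.1278 76.0947] 53.97262954711914 [[187.89999389648438, 172.6999969482422], [249.5, 127.9000015258789], [274.29998779296875, 162.0], [212.6999969482422, 206.6999969482422]]
side bright [381.5365 145.3504] [ 50.4071 124.309 ] 70.01689147949219 [[314.5, 142.89999389648438], [431.29998779296875, 100.4000015258789], [448.6000061035156, 147.8000030517578], [331.70001220703125, 190.3000030517578]]
```

View pics/crop1.png

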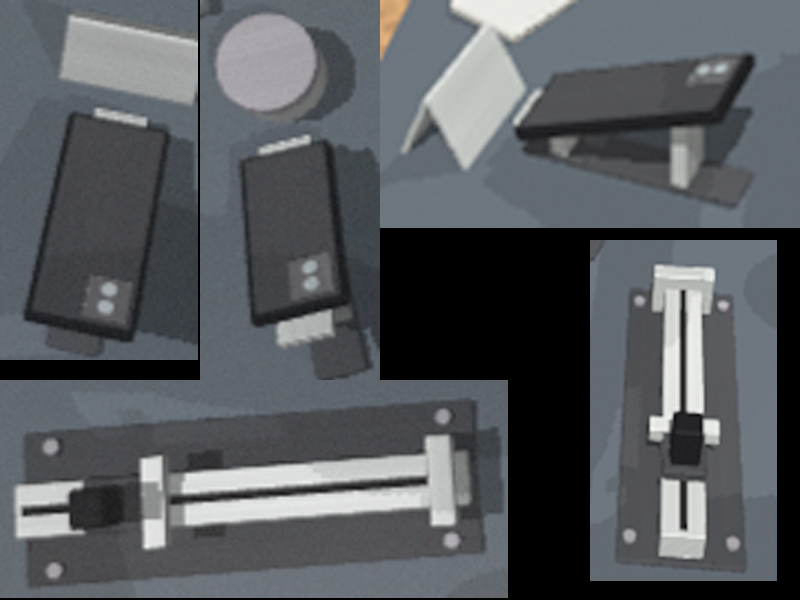

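The crop confirms it: the phone at (355,220) has the tent at its low end and its camera bump at the high end, near (360,244). The tin stands before the phone at (202,212). Top view also shows the fence's inner edge at about (303,310), and the jaw face at about (211.5,317). Next I triangulate.

Run:
```python
from h import *
P={"low+y":((346,183.3),(274.4,240.4)),"low-y":((377.7,188.3),(284.1,225.9)),"hi+y":((331,251),(333.3,236.4)),"hi-y":((365.3,257.7),(341.3,220.7))}
R={k:tri(*v) for k,v in P.items()}
for k,v in R.items():print(k,*v)
p={k:v[0] for k,v in R.items()}
L=((p["low+y"]+p["low-y"])-(p["hi+y"]+p["hi-y"]))/2;W=(p["low+y"]+p["hi+y"]-p["low-y"]-p["hi-y"])/2
print("len",np.linalg.norm(L),"w",np.linalg.norm(W),"slope",np.degrees(np.arcsin(-L[2]/np.linalg.norm(L))),"yaw",np.degrees(np.arctan2(L[1],L[0])),"c",sum(p.values())/4)
# other phone length check (top rect long side vs)
f=[plane("top",q,.052) for q in((301.9,294.7),(304,324.7))];j=[plane("top",q,.051) for q in((210.9,301.6),(212.2,332.6))]
print("fence",f,"jaw",j)
fm,jm=sum(f)/2,sum(j)/2;print("dist",np.linalg.norm((jm-fm)[:2]),"dir",np.degrees(np.arctan2(*(jm-fm)[1::-1])), fm,jm)
c=lambda x,y:(335+(x-590)/2.2,255+(y-240)/2.2)
print("fence corners side", [plane("side",c(*q),.052) for q in((653,283),(713,284))])
print("tri fence", tri((301.9,294.7),c(653,281)),tri((304,324.7),c(713,284)))
def blob(n,roi):
    i=cv2.imread(f"pics/{n}0.png");x,y,w,h=roi;m=(i[y:y+h,x:x+w].max(2)<30).astype(np.uint8)
    q=cv2.minAreaRect(max(cv2.findContours(m,0,1)[0],key=cv2.contourArea));return (q[0][0]+x,q[0][1]+y),q[1],cv2.boxPoints(q)+[x,y]
for n,r in(("top",(175,300,30,40)),("side",(365,320,30,45))):print(n,*blob(n,r))
```

```text
low+y [ 0.7033 -0.144   0.0344] 0.0018818368608461817
low-y [ 0.6947 -0.2047  0.0298] 0.0013472410919280666
hi+y [ 0.5668 -0.1153  0.0875] 0.0041557024850595635
hi-y [ 0.5565 -0.1752  0.0847] 0.0016672498126958728
len 0.15044436041732606 w 0.06114095601473577 slope 21.034113799006118 yaw -11.970946939403055 c [ 0.6303 -0.1598  0.0591]
fence [array([ 0.4932, -0.0626,  0.052 ]), array([ 0.44  , -0.0668,  0.052 ])] jaw [array([0.4804, 0.1027, 0.051 ]), array([0.4254, 0.0982, 0.051 ])]
dist 0.1656730851164475 dir 94.74764162874476 [ 0.4666 -0.0647  0.052 ] [0.4529 0.1004 0.051 ]
fence corners side [array([ 0.4921, -0.0473,  0.052 ]), array([ 0.4374, -0.0549,  0.052 ])]
tri fence (array([ 0.4931, -0.0618,  0.0407]), np.float64(0.00028412194749350767)) (array([ 0.4382, -0.0662,  0.0413]), np.float64(0.002169279897068769))
top (194.0, 323.0) (0.0, 0.0) [[194. 323.]
 [194. 323.]
 [194. 323.]
 [194. 323.]]
side (385.0, 344.5) (1.0, 0.0) [[385. 345.]
 [385. 345.]
 [385. 344.]
 [385. 344.]]
```

```bash
cat >> h.py <<'E'
from scipy.spatial.transform import Rotation as Ro
def quat(x,z): 
    x=np.array(x)/np.linalg.norm(x);z=np.array(z)/np.linalg.norm(z);return Ro.from_matrix(np.c_[x,np.cross(z,x),z]).as_quat()
yaw,sl=np.radians(180-11.7),np.radians(22)
uh=np.array([np.cos(yaw),np.sin(yaw),0]);Z=np.array([0,0,1.])
u=uh*np.cos(sl)+Z*np.sin(sl);n=-uh*np.sin(sl)+Z*np.cos(sl)
c=np.array([.6303,-.1598,.0600])
fm=np.array([.4666,-.0647,0]);hd=np.radians(94.75);d=np.array([np.cos(hd),np.sin(hd),0])
E
python3 - <<'E'
from h import *
for s in(1,-1):
    q=quat(s*u,-n);print("pick",s,robot.inverse_kinematics(c-.01*n,q),robot.inverse_kinematics(c+.06*n,q))
for s in(1,-1):
    q=quat(s*d,-Z)
    for r in(.082,.2016):print("place",s,r,robot.inverse_kinematics(fm+r*d+[0,0,.036],q))
t=cv2.imread("pics/top0.png");s=cv2.imread("pics/side0.png")
k=lambda i,x,y,w,h,z:cv2.resize(i[y:y+h,x:x+w],None,fx=z,fy=z,interpolation=cv2.INTER_CUBIC)
o=np.zeros((600,800,3),np.uint8)
for i,x,y,(a,b) in((t,295,285,(0,0)),(t,180,290,(265,0)),(s,350,260,(0,300)),(s,350,325,(400,300))):
    m=k(i,x,y,50 if a==0 and b==0 else 65 if b==0 else 60,48,5 if b==0 else 6);o[b:b+m.shape[0],a:a+m.shape[1]]=m[:600-b,:800-a]
cv2.imwrite("pics/crop2.png",o)
E
```

```text
pick 1 [-0.3288  0.8133  1.2235 -0.0467  1.4862 -1.6824] [-0.3247  0.7833  1.1085 -0.0451  1.6312 -1.6853]
pick -1 [-0.3288  0.8133  1.2235 -0.0467  1.4862  1.4592] [-0.3247  0.7833  1.1085 -0.0451  1.6312  1.4562]
place 1 0.082 [-0.1133  0.4643  2.0074 -0.      0.6699 -0.1962]
place 1 0.2016 [ 0.1469  0.473   1.9856 -0.      0.6829  0.064 ]
place -1 0.082 [-0.1133  0.4643  2.0074 -0.      0.6699  2.9454]
place -1 0.2016 None
```

View pics/crop2.png

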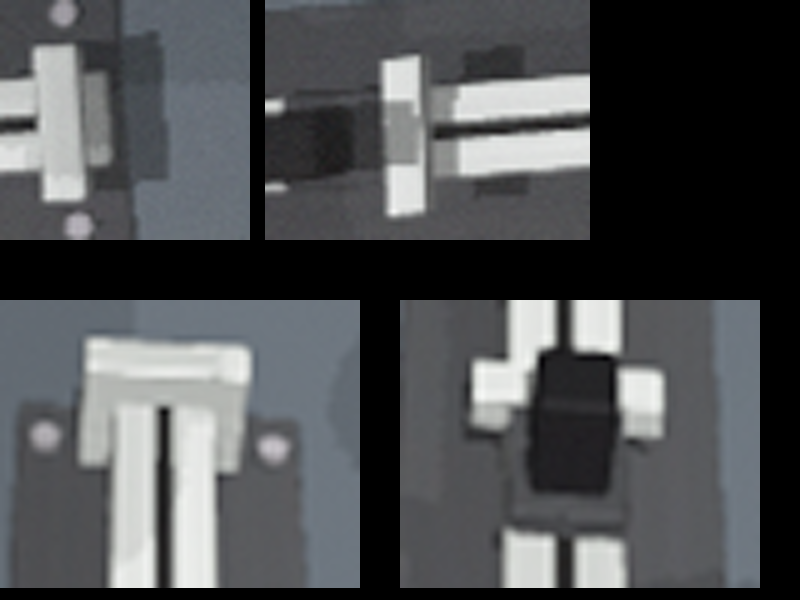

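Run:
```python
from h import *
F=[tri((301.6,294.4),(364.2,272.3)),tri((303.6,325.4),(391.3,273.8))];J=[tri((211.4,301.4),(362.3,334.8)),tri((212.4,332.8),(393.8,336.5))]
print("F",F,"\nJ",J)
f=(F[0][0]+F[1][0])/2;j=(J[0][0]+J[1][0])/2;print(f,j,np.linalg.norm((j-f)[:2]),np.degrees(np.arctan2(*(j-f)[1::-1])))
for a in(F,J):
    w=a[0][0]-a[1][0];print("width",np.linalg.norm(w),"normal",90+np.degrees(np.arctan2(w[1],w[0])))
g=plane("side",(379.3,337.8),.091);print("grip",g,"along",(g-f)@d)
# far bed end (outer tip) both views, bed height
def px(n,p):
    k=C[n];q=np.linalg.inv(k["world_from_camera"])@np.r_[p,1];return k["fx"]*q[0]/q[2]+k["cx"],k["fy"]*q[1]/q[2]+k["cy"]
print("grip in top",px("top",g))
```

```text
F [(array([ 0.4928, -0.0616,  0.0449]), np.float64(0.0017810824587849287)), (array([ 0.4375, -0.0657,  0.0452]), np.float64(0.00166071148810058))] 
J [(array([0.48  , 0.1029, 0.0466]), np.float64(0.0013864596610626708)), (array([0.424 , 0.0987, 0.0478]), np.float64(0.001474205708076589))]
[ 0.4652 -0.0636  0.0451] [0.452  0.1008 0.0472] 0.16495339577730128 94.57834851458033
width 0.05550763111363802 normal 94.24963856024169
width 0.05614777747716479 normal 94.3336823619247
grip [0.4491 0.1412 0.091 ] along 0.20544218374361203
grip in top (np.float64(181.5556631378838), np.float64(320.2528364844981))
```

```bash
sed -i 's/^fm=.*/fm=np.array([.466,-.0642,0]);hd=np.radians(94.5);d=np.array([np.cos(hd),np.sin(hd),0])/' h.py
python3 - <<'E'
from h import *
q=quat(u,-n)
robot.reach(c+.09*n,q)
print(robot.move_straight(c-.009*n,.12,force_limit=8),robot.state()["tcp_pos"],c-.009*n)
for v in("top","side"):cv2.imwrite(f"pics/{v}1.png",robot.capture(v))
t,s=cv2.imread("pics/top1.png")[130:290,270:430],cv2.imread("pics/side1.png")[150:310,220:400]
cv2.imwrite("pics/crop3.png",np.hstack([cv2.resize(t,(380,380)),cv2.resize(s,(420,380))]))
print(robot.state()["time"],robot.state()["contact_force"])
E
```

```text
False [ 0.6278 -0.1594  0.0523] [ 0.627  -0.1591  0.0517]
3.3833 [-0.1002  0.1003 -0.0972]
```

View pics/crop3.png

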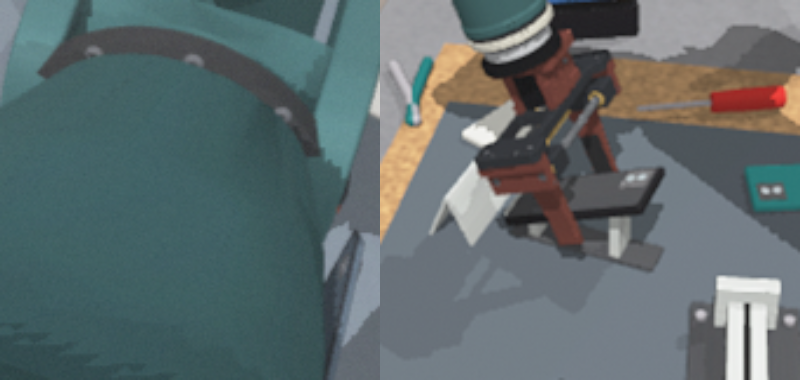

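The fingers straddle the phone near mid-length, at about crop (570,200). Closing and lifting.

Run:
```python
from h import *
robot.close_gripper(25);s=robot.state();print(s["gripper_width"]*.088,s["gripper_force"])
p=np.array(s["tcp_pos"]);robot.move_straight(p+[0,0,.12],.15)
h=fm+.0825*d
robot.reach(h+[0,0,.13],quat(d,-Z));robot.wait(.2)
s=robot.state();print(s["time"],s["tcp_pos"],h,s["gripper_width"]*.088,s["contact_force"])
for v in("top","side"):cv2.imwrite(f"pics/{v}2.png",robot.capture(v))
t,s=cv2.imread("pics/top2.png")[230:370,130:350],cv2.imread("pics/side2.png")[180:420,270:450]
cv2.imwrite("pics/crop4.png",np.hstack([cv2.resize(t,(440,280)),np.zeros((280,0,3),np.uint8)]) if 0 else np.hstack([cv2.copyMakeBorder(cv2.resize(t,(440,280)),0,200,0,0,0),cv2.resize(s,(360,480))]))
```

```text
0.06570941409727692 24.986318349838257
6.35 [0.4605 0.0176 0.13  ] [0.4595 0.018  0.    ] 0.06589654563219603 [ 0.0283 -0.2655 -2.8395]
```

View pics/crop4.png

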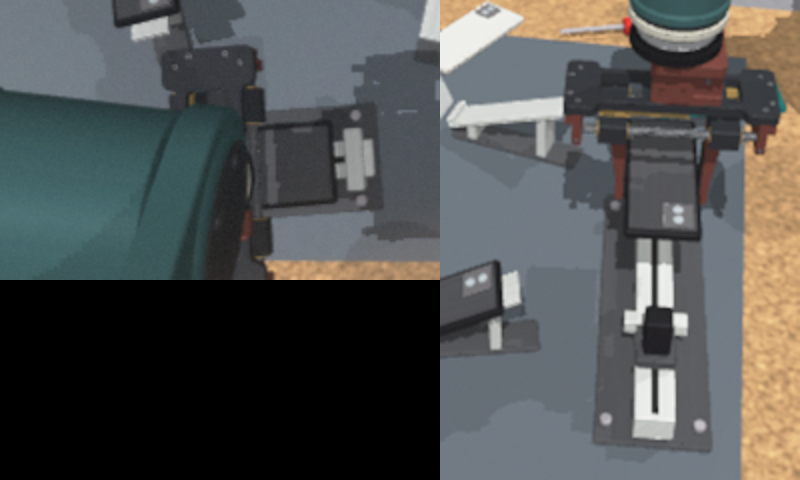

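Run:
```python
from h import *
z=.139
a=[plane("side",q,z) for q in((363.5,292.5),(399,295))];b=[plane("top",q,z) for q in((294.5,291),(297.5,331.5))]
A,B=sum(a)/2,sum(b)/2
print(a,b);print("len",np.linalg.norm(A-B),"yaw",np.degrees(np.arctan2(*(A-B)[1::-1])));
tc=np.array(robot.state()["tcp_pos"])
print("jaw end from tcp",(A-tc)@d,"fence end",(B-tc)@d,"widths",np.linalg.norm(a[0]-a[1]),np.linalg.norm(b[0]-b[1]))
print("jaw end vs fence",(A-fm)@d,"fence end vs fence",(B-fm)@d)
```

```text
[array([0.4834, 0.0877, 0.139 ]), array([0.4235, 0.0839, 0.139 ])] [array([ 0.4987, -0.0563,  0.139 ]), array([ 0.4348, -0.0618,  0.139 ])]
len 0.1454254125478631 yaw 95.2540256319893
jaw end from tcp 0.0683491973373733 fence end -0.07706362215854921 widths 0.06003621702084911 0.06416482873337265
jaw end vs fence 0.1505111440875316 fence end vs fence 0.0050983245916090955
```

Run:
```python
from h import *
h=fm+.085*d
robot.move_straight(h+[0,0,.05],.1)
r=robot.move_straight(h+[0,0,.028],.015,force_limit=2.5)
s=robot.state();print(r,s["time"],s["tcp_pos"],s["contact_force"],s["ft_torque"])
for v in("top","side"):cv2.imwrite(f"pics/{v}3.png",robot.capture(v))
t,s=cv2.imread("pics/top3.png")[250:370,230:350],cv2.imread("pics/side3.png")[230:380,320:440]
cv2.imwrite("pics/crop5.png",np.hstack([cv2.resize(t,(400,400)),cv2.resize(s,(400,500))[100:]]))
```

```text
True 8.375 [0.4593 0.0205 0.0348] [0.0479 0.8174 4.2856] [-0.0068  0.0049  0.1015]
```

View pics/crop5.png

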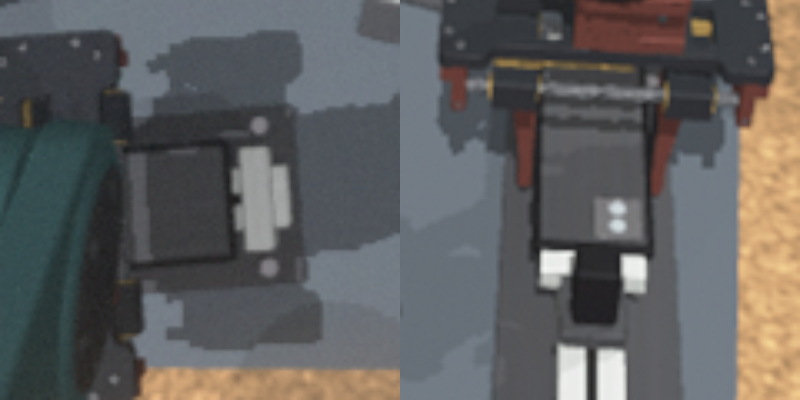

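Run:
```python
from h import *
for nm,q,z in(("jawend top",(361.5,332),.046),("jawend top",(394.5,333.5),.046),("jawend low",(395.6,336.5),.036)):
    print(nm,(plane("side",q,z)-fm)@d)
for q,z in(((297.8,292.5),.046),((300,327),.046)):print("fence end",(plane("top",q,z)-fm)@d)
t=cv2.imread("pics/side0.png");s=cv2.imread("pics/side3.png")
f=lambda i:cv2.resize(i[310:375,345:412],(400,388),interpolation=cv2.INTER_CUBIC)
cv2.imwrite("pics/crop6.png",np.hstack([f(t),f(s)]))
```

```text
jawend top 0.15870544809988357
jawend top 0.15720843679828075
jawend low 0.1556614608432165
fence end 0.007086915784501956
fence end 0.007343630570598743
```

View pics/crop6.png

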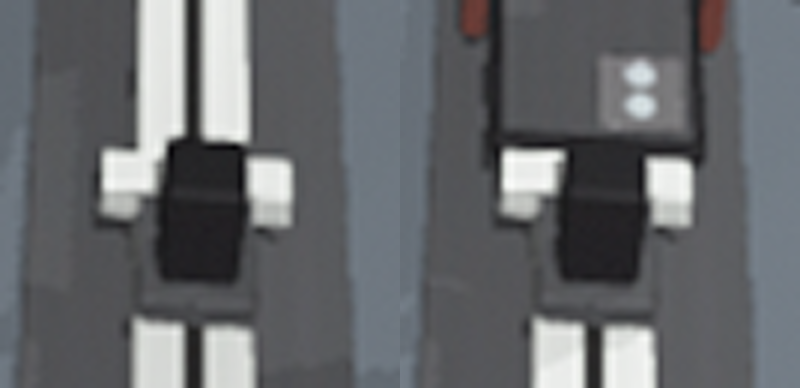

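The phone lies flat at 7–158 mm from the fence, clear of the jaw face at 165 mm (its near end is at about (378,333) in the side picture). Release, then pinch the grip.

Run:
```python
from h import *
robot.gripper_open();p=np.array(robot.state()["tcp_pos"]);robot.move_straight(p+[0,0,.12],.15)
g=fm+.203*d
robot.reach(g+[0,0,.15],quat(d,-Z))
print(robot.move_straight(g+[0,0,.075],.08,force_limit=6))
s=robot.state();print(s["time"],s["tcp_pos"],s["contact_force"])
robot.close_gripper(30);s=robot.state();print(s["gripper_width"]*.088,s["gripper_force"],s["contact_force"],s["tcp_pos"])
cv2.imwrite("pics/side4.png",robot.capture("side")[200:440,260:500])
```

```text
False
11.6083 [0.4505 0.1382 0.0753] [-0.6762 -0.3824  0.3841]
0.02417428967323785 29.999793469905853 [0.0649 0.6303 0.4476] [0.45   0.1382 0.075 ]
```

View pics/side4.png

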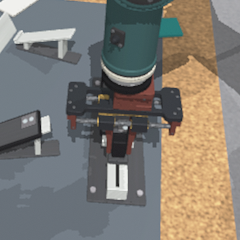

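The grip is pinched: width 24.2 mm, and the side picture shows the fingers on it at about (378,340). Now I push towards the fence.

Run:
```python
from h import *
p0=np.array(robot.state()["tcp_pos"])
st=lambda r=None:(lambda s:print(r,round(s["time"],2),"adv",-(np.array(s["tcp_pos"])-p0)@d,"F",np.array(s["contact_force"])@d,s["contact_force"]))(robot.state())
r=robot.move_straight(p0-.008*d,.02,force_limit=14);st(r)
r=robot.move_straight(p0-.022*d,.008,force_limit=14);st(r)
for _ in range(3):robot.wait(.1);st()
```

```text
False 13.21 adv 0.007705875356552923 F 5.031405962049221 [-0.2318  5.0287  0.2802]
True 14.21 adv 0.013107141911943457 F 3.3731844400787327 [-1.0455  3.3013  1.9161]
None 14.31 adv 0.013078909573376964 F 2.2473285114742856 [0.1172 2.2635 3.4316]
None 14.41 adv 0.013064237250943566 F 1.3254173505881763 [0.1772 1.3435 3.921 ]
None 14.51 adv 0.01304472192366414 F -1.031525179974332 [ 0.2299 -1.0166  4.6069]
```

The jaw went home at 13.1 mm, as predicted (165→152), but the force relaxed at the stop. I'll raise it in small steps.

Run:
```python
from h import *
p=np.array(robot.state()["tcp_pos"]);a=0
F=lambda:np.array(robot.state()["contact_force"])@d
while F()<14.5 and a<.008:
    a+=.0003;robot.move_straight(p-a*d,.01);print(round(a*1e3,1),round(F(),1),end="; ")
for _ in range(6):robot.wait(.25);print(round(F(),1),robot.state()["contact_force"])
s=robot.state();print(s["time"],s["tcp_pos"])
```

```text
0.3 4.3; 0.6 6.6; 0.9 7.0; 1.2 9.1; 1.5 10.4; 1.8 11.1; 2.1 14.5; 2.4 14.8; 15.2 [-1.5055 15.084   3.7394]
15.1 [-1.3725 15.0504  2.9126]
14.7 [-1.7327 14.5773  3.4862]
14.6 [-0.8661 14.5413  3.7634]
15.7 [-1.3665 15.6155  4.462 ]
14.6 [-1.4422 14.532   3.0244]
18.0083 [0.4511 0.1249 0.075 ]
```

Run:
```python
from h import *
robot.gripper_open();p=np.array(robot.state()["tcp_pos"]);robot.move_straight(p+[0,0,.12],.12)
robot.move_j([-1.342,.359,1.51,0,1.272,-.115])
t,s=robot.capture("top"),robot.capture("side")
print(robot.state()["time"])
o=np.hstack([cv2.resize(t[130:370,140:400],(433,400)),cv2.resize(s[200:420,180:420],(367,400))])
cv2.imwrite("pics/end.png",o)
```

```text
22.9333
```

View pics/end.png

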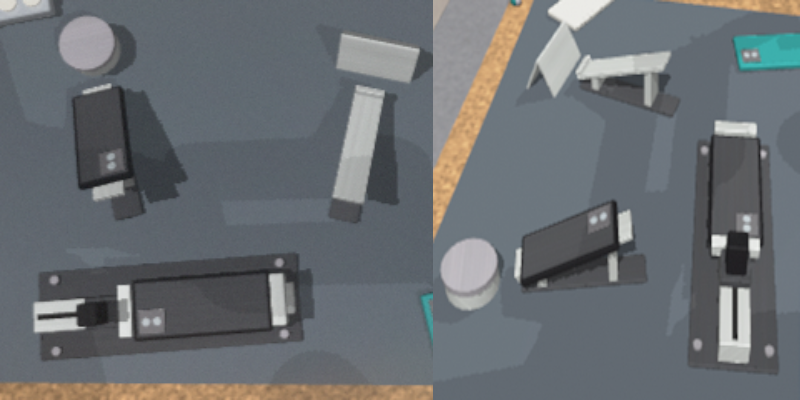

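The phone lies flat and back up between fence and jaw, with no gap at crop (270,302) or (130,310). The tent, the tin and the other phone are where they were.

```bash
python3 -c "
from bench import robot
print(robot.finish_job())"
```

```text
the job is handed in; nothing more can be done
None
```

I laid phone_long flat and back up on the holder's bed, slid the jaw up and pressed it against the fence with about 15 N on the grip for 1.5 s (roughly 10 N on the phone), then let go with it still clamped and handed the job in at about 23 s.

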